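Turn a rack marker over and show it

ROBOT

A 6-joint arm with a two-finger parallel gripper is mounted at the origin on the work surface. World frame = base frame: x ahead of the robot, y to its left, z up, the work surface at z = 0. Lengths are in m, angles in rad, forces in N, time in s.
With the tool pointing down it reaches from about 0.3 to 0.95 m from the base axis. Payload 3.1 kg.
Tool frame: the origin (TCP) lies at the very end of the fingers, on their centre line; the grasp point (between the pads) lies 19 mm behind it; z points along the fingers, y is the line along which they close (so a half turn about z gives the same grasp; the last joint's range is limited). The gripper opens to 85 mm and grips with 20 to 120 N. Pads are 22 mm wide; open, the fingers measure 114 mm over their backs; the gripper's body (76 mm by 85 mm) begins 54 mm behind the grasp point. The pads swing forward as they close: fully open they stand 13 mm farther back than shut.
Start: joints at [-1.261, 0.308, 1.634, -0, 1.2, -0.07], TCP at [0.232, -0.58, 0.231] pointing down, gripper open.
Joint ranges: [-3.06, 3.06], [-0.79, 1.96], [0.05, 2.63], [-1.19, 4.34], [0.05, 2.64], [-2.94, 2.94]. Speed limits (rad/s): [2.79, 2.79, 3.14, 3.14, 3.14, 3.14].

INTERFACE

Orientations are given as [roll, pitch, yaw] about the fixed x, y, z axes, in that order (R = Rz(yaw) Ry(pitch) Rx(roll)).
In Python, from bench import * gives the robot as it stands. The module is installed in compiled form; this text tells all that it offers.
- The arm moves only by the tool step_arm, never from a script. Its argument "moves" is a list of rows, each a list of 4 numbers: the shift along the tool's x, y, z in units of 60 mm (1.0 is 60 mm), then the turn about the tool's z in units of 6 degrees (1.0 is 6 degrees). A call has 1 to 20 rows; each row shifts and turns the commanded pose from where the row before left it, along the tool's axes as they then stand; what a row does not reach is not made up. A row lasts 1/8 s, in which the tool goes at most 62.5 mm and 10.7 degrees, less where a joint would pass 70% of its speed; a pose out of reach is approached as far as the arm can. A call is refused whole if a number of a shift passes 1 or a number of a turn 1, either way. A call with a gripper value outside its range is refused whole. "claw" is the finger opening in mm, from 0 to 85.4, set as the call begins (left out, the last holds). The fingers move at their own pace and stop on an object; "force" is the grip in N (left out, the last holds). Time passes only in rows, so rows that do not move let the fingers close. It gives the time, the measured TCP pose, the force, the opening and the grip force at its end, in the units of the state.
- get_obs(): the state, without advancing time (a new reading comes with each control period).
- camera(name): name is "side" or "top"; returns (picture, depth): 384x512x3 uint8, red, green, blue; 384x512 float32, m along the optical axis (not along the pixel's ray), 0 where there is no reading.
- get_calibration(name): a dict with "fx", "fy", "cx", "cy" (pixels), "world_from_camera" (4x4, takes a point from camera to world coordinates). Camera axes: x right, y up, looking along -z (the intrinsics and any distortion apply to the point x, -y, -z); pixel columns grow to the right and rows downward; lengths in m; the calibration is good to about 2 mm. A picture is of the moment at which its call begins. get_calibration takes no time and is no camera call.
- finish_job(): hands the job in; it is judged then, once.
The state is a dict: "time": time; "qpos": joint angles; "qd": joint speeds; "joint_efforts": joint torques, N m; "eef_pos": TCP position; "tool_rot": TCP orientation; "ft_force": force on the tool from outside, world axes, zero at the start; "ft_torque": the same for the moment, N m; "opening": opening from 0.0 (shut) to 1.0 (fully open); "gripper_force": force on a finger pad.
Only numpy, scipy, OpenCV 4.12 (cv2) and the standard library are available. Lean on these libraries where they do the work, as an engineer would, in place of code of your own. Each camera call takes 0.05 s, during which the arm holds its last target. There are 200 camera calls.

TASK

Take the white-faced rack marker out of its wooden holder and drop it, head first, down through the twisted wire turner, the right way round for it to come to rest lying in the grey tray with its picture side up. Then pick it up from the tray and lay it flat on the sloping easel board, picture up, pointing straight down the slope half-way along the board, with the end of its head resting against the brass lip, and let go. Leave the yellow-faced marker, the bottle and the cup where they are.

Things in the scene. Friction and masses are not known exactly. Their poses are not given: they have to be found in the camera images.
- marker_center (a point): White-faced rack marker, to be handled: flat wooden T, 100 x 50 x 8 mm, 40 to 85 g; point = its centre. x: along the length towards the head (head x = 28 to 50 mm, 50 wide; stem 16 wide, x = -50 to 28). z: out of the picture side (white, dark-red grape dots; other side bare wood; stem's end white too). Starts head down in either holder slot, stem end 76 mm above the holder's top.
- spare_center (a point): Centre of a second marker, same size and frame but with a yellow picture side, standing in the holder's other slot; to be left alone.
- holder_top (a point): Centre of the top of the fixed dark-wood holder block, 50 x 170 x 34 mm (x, y, z), top 34 mm above the table. Two slots at y = +40 and -40 mm, each 12 mm (x) by 54 mm (y) and 24 mm deep. The markers' heads stand fully down in them, picture sides facing the holder's +x.
- turner_mouth (a point): Centre of the turner's mouth, its top, 270 mm above the table; z up, -x towards the tray, nothing stands above. The slot there runs along y: 55 mm long, 13 mm wide (x) between 5 mm rods, widening to 21 mm and starting to twist 10 mm below. A ring of 47 mm radius lies 10 mm below the mouth. A marker let go upright with its head 15 to 22 mm down in the mouth falls through by itself.
- turner: The fixed turner: upright cage of brass and steel rods, 94 mm across, round a slot that twists half a turn on its way down. Origin on the cage's axis at table height, axes as turner_mouth. A falling marker is turned half round, lands on a polished chute below and slides out to -x into the tray: the face that looked to +x (away from the tray) at the mouth ends uppermost.
- turner_tray (a point): Middle of the floor of the grey tray at the turner's foot, on its surface, 8 mm above the table, 150 mm from the cage's axis; axes as turner_mouth. Flat floor 120 mm (x) by 152 mm (y); side rims 12 mm, end rim (x = -71 mm) 16 mm high. The lacquered marker slips on it and comes to rest flat on it within about 2 s, anywhere and at any yaw, mostly head to -x.
- easel_face (a point): Centre of the upper surface of the fixed wooden easel board, 130 mm (x) by 140 mm (y), 40 mm above the table. This frame is tilted with the board by 0.33 rad: x up the slope, y level along the board, z square to it. A brass lip along the lower edge (its inner face at x = -60 mm) stands 8 mm above the surface. A marker let go on the slope slides down to the lip; flat, its centre is 4 mm above the surface.
- bottle: Green bottle, 62 mm across, 240 mm tall, standing beyond the work, to be left alone. Origin at the centre of its underside.
- cup: Steel cup, 72 mm across the rim, 85 mm tall, standing beyond the work, to be left alone. Origin at the centre of its underside.
Things that resemble listed ones, but are neither listed nor needed, are in the scene too. What is shaped like the part that bears marker_center but pink or turquoise is not meant.

How it is judged:
On the way, in this order (a step that is already met when the one before it is completed fails the run):
1. The marker is upright, head down, with its head in the turner's mouth (horizontal distance between marker_center and turner_mouth below 0.015 m and z of marker_center in the frame of turner_mouth between -0.03 and 0.035 m and angle between marker_center's own x axis and vertical above 2.85 rad).
2. It falls, let go, through the lower part of the twisted guide (horizontal distance between marker_center and turner_mouth below 0.025 m and z of marker_center in the frame of turner_mouth between -0.15 and -0.06 m and contact force between the fingers and marker below 0.1 N).
3. It lies at rest in the tray, picture side up, touched by nothing of the robot (x of marker_center in the frame of turner_tray between -0.075 and 0.075 m and y of marker_center in the frame of turner_tray between -0.08 and 0.08 m and z of marker_center in the frame of turner_tray below 0.015 m and angle between marker_center's own z axis and vertical below 0.2 rad and linear speed of marker below 0.02 m/s and contact force between the fingers and marker below 0.1 N), for 0.2 s.
At the end, for the whole second after the job is handed in: The marker lies still and flat on the easel board (within 7 degrees of it), picture side up, head down the slope within 14 degrees, the head's end within 8 mm of the lip, its centre within 35 mm of half-way along the board; yellow marker, bottle and cup within 30 mm of their starts (x of marker_center in the frame of easel_face between -0.018 and -0.002 m and y of marker_center in the frame of easel_face between -0.035 and 0.035 m and z of marker_center in the frame of easel_face between 0 and 0.009 m and angle between the z axis of marker_center and the z axis of easel_face, either way round below 0.12 rad and angle between marker_center's own z axis and vertical below 0.6 rad and angle between the x axis of marker_center and the x axis of easel_face, either way round below 0.25 rad and angle between marker_center's own x axis and vertical above 1.7 rad and linear speed of marker below 0.02 m/s and distance of each of spare_center, bottle, cup from where it was at the start of the episode below 0.03 m); the robot touches nothing.
It fails at once if The yellow marker is disturbed (moved over 30 mm) (distance of spare_center from where it was at the start of the episode above 0.03 m).
It fails at once if The bottle is disturbed (moved over 30 mm) (distance of bottle from where it was at the start of the episode above 0.03 m).
It fails at once if The cup is disturbed (moved over 30 mm) (distance of cup from where it was at the start of the episode above 0.03 m).
It also fails if it takes over 58 s, if anything falls off the work surface, if the arm or the gripper's body presses on something with over 40 N, if the wrist force passes 120 N, or if a joint passes its speed limit or range.

## Working session

There is one attempt and no reset: what is moved stays moved. The work goes in short steps, Python scripts to look and compute and a tool call to move; the robot and the scene stay as the last step left them, time stands still between calls to the robot, and variables do not carry over. Pictures are saved under pics/ and viewed, at most 10 in all, crops included, and the job is handed in when it is done.

Besides the shell and the picture viewer there is one more tool, called after "Call:" by a JSON object that holds its "op" and its "data". step_arm: Moves the arm, as the interface text tells. Its arguments: {"type":"object","properties":{"moves":{"type":"array"},"claw":{"type":"number"},"force":{"type":"number"}},"required":["moves"]}

```bash
mkdir -p pics
cat > h.py <<'E'
from bench import *
import numpy as np, cv2
from scipy.spatial.transform import Rotation as R
def cap(n):
    p,d=camera(n); np.savez(f'{n}.npz',p=p,d=d); return p,d
def pts(n,d):
    c=get_calibration(n); v,u=np.mgrid[:d.shape[0],:d.shape[1]]
    X=np.stack([(u-c['cx'])/c['fx']*d,-(v-c['cy'])/c['fy']*d,-d,np.ones_like(d)],-1)
    P=(X@np.array(c['world_from_camera']).T)[...,:3]; P[d==0]=np.nan; return P
def save(name,p): cv2.imwrite(f'pics/{name}.png',p[...,::-1])
E
python3 - <<'E'
from h import *
for n in('side','top'):
    p,d=cap(n); save(n+'0',cv2.resize(p,(800,600))); c=get_calibration(n); print(n,{k:v for k,v in c.items()})
o=get_obs(); print(o)
E
```

```text
side {'fx': 376.4656867923504, 'fy': 376.4656867923504, 'cx': 253.01674933551578, 'cy': 187.07874637109092, 'world_from_camera': array([[-0.70576282,  0.49408317, -0.50772105,  0.06784262],
       [-0.7081424 , -0.4709435 ,  0.52606707,  0.59018508],
       [ 0.02081296,  0.73081738,  0.68225565,  0.83672658],
       [ 0.        ,  0.        ,  0.        ,  1.        ]])}
top {'fx': 415.93063014214135, 'fy': 415.93063014214135, 'cx': 253.8046182628854, 'cy': 190.31410323958025, 'world_from_camera': array([[-0.00475452,  0.99505825, -0.099179  ,  0.48301322],
       [-0.99997713, -0.00520798, -0.00431376,  0.06114627],
       [-0.00480896,  0.09915622,  0.99506026,  1.25535353],
       [ 0.        ,  0.        ,  0.        ,  1.        ]])}
{'time': 0.1, 'qpos': array([-1.26067043e+00,  3.08952298e-01,  1.63509468e+00,  5.96233594e-06,
        1.19969721e+00, -6.96813706e-02]), 'qd': array([-7.19628035e-04, -8.75874976e-04, -2.24734159e-03, -5.32765932e-04,
        4.90098233e-04, -3.36933191e-05]), 'joint_efforts': array([-1.43713612e-03, -4.16411912e+01, -2.77644932e+01, -1.32174714e-04,
        4.03741782e-03, -1.08474237e-05]), 'eef_pos': array([ 0.23146627, -0.57973425,  0.23012364]), 'tool_rot': array([-3.13944672e+00, -1.55339164e-04,  3.79804928e-01]), 'ft_force': array([ 0.781755  ,  0.40650352, -0.67196592]), 'ft_torque': array([0.00427275, 0.02053846, 0.00312111]), 'gripper_force': 0.0, 'opening': 0.9995040818071906}
```

View pics/top0.png

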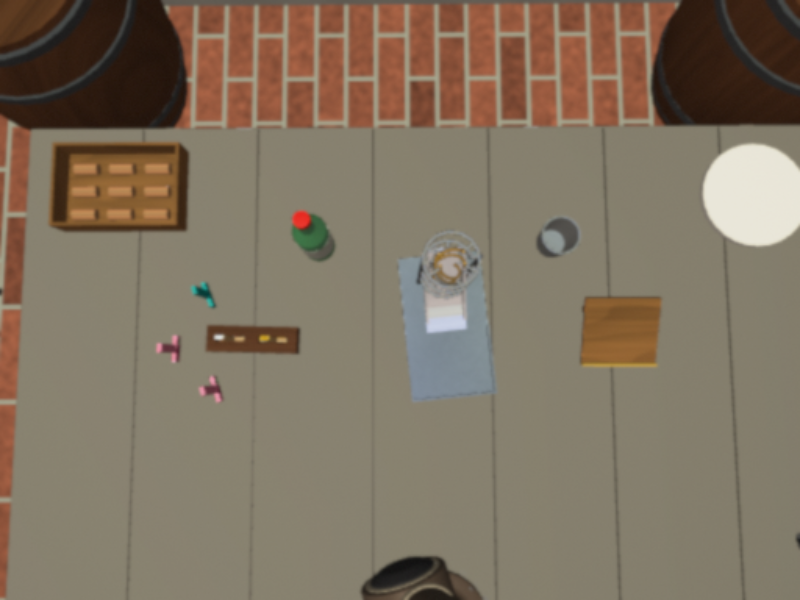

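View pics/side0.png

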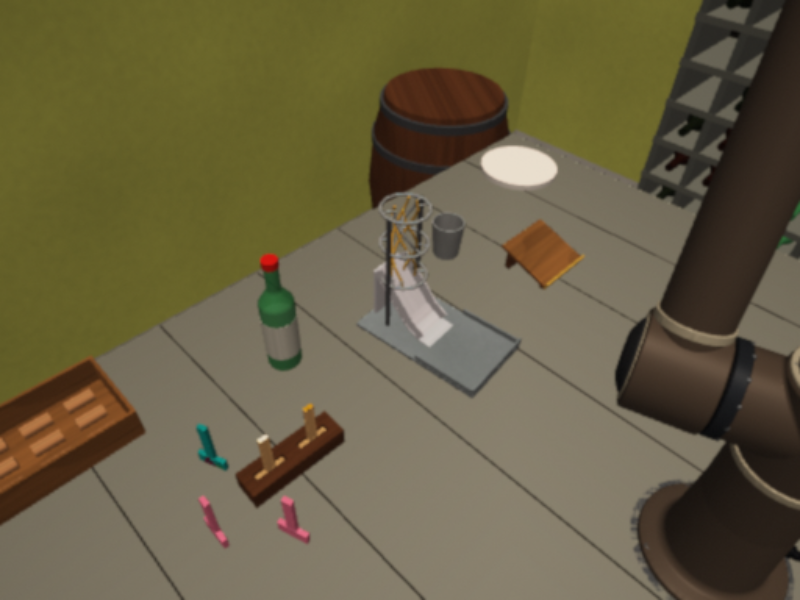

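Top view (800×600 px): candidates are the white stem end at (219,338), yellow at (264,338), turquoise at (204,294) and pink at (168,348) and (211,389). The holder's left one, with the white end, is the target. The turner's ring is at (451,262), the tray at (445,330) and the easel at (620,331) with its lip nearest the robot. Next is a close crop plus measurements.

```bash
cat > m.py <<'E'
from h import *
T=np.load('top.npz');S=np.load('side.npz')
a=cv2.resize(T['p'][195:240,125:200],(800,480),interpolation=cv2.INTER_CUBIC)
b=cv2.resize(S['p'][245:330,140:230],(635,600),interpolation=cv2.INTER_CUBIC)
save('topc',a);save('sidec',b)
Pt=pts('top',T['d']);Ps=pts('side',S['d'])
C=np.concatenate([Pt.reshape(-1,3),Ps.reshape(-1,3)]);col=np.concatenate([T['p'].reshape(-1,3),S['p'].reshape(-1,3)]).astype(int)
src=np.r_[np.zeros(384*512),np.ones(384*512)]
def rect(q,l):
    r=cv2.minAreaRect(q[:,:2].astype(np.float32)); print(l,len(q),np.round(r[0],4),np.round(r[1],4),round(r[2],2))
def box(x0,x1,y0,y1,z0,z1,s=None):
    m=(C[:,0]>x0)&(C[:,0]<x1)&(C[:,1]>y0)&(C[:,1]<y1)&(C[:,2]>z0)&(C[:,2]<z1)
    return m if s is None else m&(src==s)
for s in(0,1):
    # holder top
    m=box(.3,.7,.3,.7,.027,.041,s)&(col.max(1)<110); q=C[m]
    if len(q): print('z',np.median(q[:,2])); rect(q,'holder%d'%s)
    m=box(.3,.7,.3,.7,.09,.13,s); q=C[m]
    for lo,hi in((.3,.41),(.41,.7)):
        k=q[(q[:,1]>lo)&(q[:,1]<hi)]
        if len(k): print('stem',s,len(k),k.mean(0),k.min(0),k.max(0))
# pixel lookups, top 800-scale
for n,u,v in[('ring',451,262),('tray',450,365),('easel',620,331),('lip',620,365),('holder',252,339),('bottle',302,219),('cup',558,236),('table',300,500)]:
    print(n,Pt[int(v*.64),int(u*.64)])
# ring
for s in(0,1):
    q=C[box(.4,.85,-.15,.15,.25,.3,s)]
    if len(q)>5: print('ringz',np.percentile(q[:,2],[5,50,95])); print(s,len(q),cv2.minEnclosingCircle(q[:,:2].astype(np.float32)))
# easel
for s in(0,1):
    m=box(.4,.7,-.5,-.2,.012,.08,s); q=C[m]
    rect(q,'easel%d'%s); c=q.mean(0); n=np.linalg.svd(q-c,full_matrices=False)[2][2]; n*=np.sign(n[2]); print(c,n,np.arccos(n[2]),'downdir yaw',np.arctan2(n[1],n[0]))
# tray
for s in(0,1):
    q=C[box(.35,.62,-.1,.15,.004,.02,s)]; rect(q,'tray%d'%s)
E
python3 m.py
```

```text
z 0.035187130036621994
holder0 583 [0.5134 0.392 ] [0.168  0.1552] 60.16
stem 0 49 [0.50704565 0.37020103 0.10635117] [0.42884955 0.30030256 0.09103507] [0.5333435  0.40986715 0.1161418 ]
stem 0 63 [0.5332375 0.4492364 0.1001549] [0.42632611 0.41008729 0.09106461] [0.62147387 0.49411284 0.1067841 ]
z 0.032184720458581895
holder1 884 [0.5222 0.3639] [0.1909 0.1287] 5.47
stem 1 104 [0.51004055 0.36127193 0.10152604] [0.42156787 0.30031472 0.09011676] [0.52719646 0.40965393 0.11013886]
stem 1 106 [0.51667944 0.44771744 0.09696058] [0.42049145 0.41003018 0.09065969] [0.61478986 0.49411714 0.10161345]
ring [ 0.66322523 -0.03001892  0.10119425]
tray [ 0.47888812 -0.03462723  0.01042248]
easel [ 0.54128951 -0.34780017  0.04093075]
lip [ 0.47745293 -0.34919361  0.02941094]
holder [0.53030884 0.33884407 0.03593835]
bottle [0.70978498 0.21545812 0.24387402]
cup [ 0.72620552 -0.24817978  0.00568925]
table [0.22580446 0.25007899 0.00182095]
ringz [0.25790261 0.26236595 0.26873519]
0 363 ((0.6402069926261902, -0.01849823072552681), 0.04761149361729622)
ringz [0.25347085 0.2585942  0.26600461]
1 263 ((0.634600043296814, -0.01727752387523651), 0.04822709411382675)
easel0 2255 [ 0.5942 -0.3289] [0.2846 0.1722] 19.48
[ 0.54300926 -0.34471361  0.04172331] [-0.24014793  0.05471751  0.96919295] 0.24886359696307364 downdir yaw 2.9175679601680544
easel1 1407 [ 0.5912 -0.3298] [0.2904 0.1749] 19.94
[ 0.55401079 -0.32581256  0.03906857] [-0.19934862  0.09291431  0.97551374] 0.22175141875209342 downdir yaw 2.7054395111099065
tray0 3412 [0.4851 0.0238] [0.2699 0.2473] 0.08
tray1 2237 [ 0.5154 -0.0234] [0.2162 0.1616] 2.74
```

```bash
python3 - <<'E'
import cv2,numpy as np
a=cv2.imread('pics/topc.png');b=cv2.imread('pics/sidec.png')
c=np.zeros((600,800,3),np.uint8);c[:240,:400]=cv2.resize(a,(400,240));c[:420,400:]=cv2.resize(b,(400,420))
S=np.load('side.npz')['p'];c[240:,:380]=cv2.resize(S[115:250,225:370][...,::-1],(380,360))
cv2.imwrite('pics/comb.png',c)
E
cat > m2.py <<'E'
from h import *
def plane(n,uv,z):
    c=get_calibration(n);W=np.array(c['world_from_camera']);uv=np.atleast_2d(uv).astype(float)
    r=np.stack([(uv[:,0]-c['cx'])/c['fx'],-(uv[:,1]-c['cy'])/c['fy'],-np.ones(len(uv))],1)@W[:3,:3].T
    return W[:3,3]+r*((z-W[2,3])/r[:,2])[:,None]
def comp(mask,seed):
    n,l,st,_=cv2.connectedComponentsWithStats(mask.astype(np.uint8)); k=l[seed[1],seed[0]]
    return l==k
if __name__=='__main__':
    T=np.load('top.npz');p=T['p'];hsv=cv2.cvtColor(p,cv2.COLOR_RGB2HSV);P=pts('top',T['d'])
    for n,(u,v) in dict(holder=(161,224),tray=(300,236),easel=(397,212),white=(140,216),yellow=(169,216),table=(200,320),lip=(397,233)).items(): print(n,p[v,u],hsv[v,u],P[v,u])
    # holder
    m=(hsv[...,2]<95)&(np.arange(512)[None]>125)&(np.arange(512)[None]<200)&(np.arange(384)[:,None]>195)&(np.arange(384)[:,None]<240)
    uv=np.argwhere(m)[:,::-1]; X=plane('top',uv,.034); r=cv2.minAreaRect(X[:,:2].astype(np.float32)); print('holder',len(uv),r)
    # easel: orange board
    m=(hsv[...,1]>110)&(hsv[...,0]<25);m[:,:350]=0;m[:,440:]=0;m[:180]=0;m[250:]=0
    uv=np.argwhere(m)[:,::-1]; r=cv2.minAreaRect(uv.astype(np.float32)); print('easel px',len(uv),r)
    bx=cv2.boxPoints(r);print(bx, [P[int(y),int(x)] for x,y in bx*.85+.15*bx.mean(0)]); 
    mm=cv2.erode(m.astype(np.uint8),np.ones((5,5)))>0; q=P[mm];q=q[~np.isnan(q[:,0])];c=q.mean(0);nn=np.linalg.svd(q-c,full_matrices=False)[2][2];nn*=np.sign(nn[2]);print(c,nn,np.arccos(nn[2]),'yaw up',np.arctan2(-nn[1],-nn[0]))
    # tray
    m=(hsv[...,0]>95)&(hsv[...,0]<125)&(hsv[...,1]>30);m[:,:245]=0;m[:,325:]=0;m[:150]=0;m[265:]=0
    uv=np.argwhere(m)[:,::-1];X=plane('top',uv,.014);r=cv2.minAreaRect(X[:,:2].astype(np.float32));print('tray',len(uv),r,cv2.boxPoints(r))
E
python3 m2.py
```

```text
holder [94 64 43] [ 12 138  94] [0.5069187  0.33833522 0.03638779]
tray [127 140 147] [101  35 147] [ 0.46982665 -0.07036308  0.0087316 ]
easel [137  94  49] [ 15 164 137] [ 0.53856897 -0.35214247  0.03637297]
white [213 214 210] [ 38   5 214] [0.52767696 0.37955389 0.11115611]
yellow [200 157  32] [ 22 214 200] [0.52723266 0.29941816 0.11245098]
table [137 129 112] [ 20  47 137] [0.22634231 0.22614556 0.00487293]
lip [181 146  66] [ 21 162 181] [ 0.47744485 -0.35168793  0.0306812 ]
holder 484 ((0.5336658954620361, 0.3356664776802063), (0.17329050600528717, 0.07316165417432785), 76.32850646972656)
easel px 2136 ((397.0, 212.0), (44.0, 50.0), 90.0)
[[372. 190.]
 [422. 190.]
 [422. 234.]
 [372. 234.]] [array([ 0.59248956, -0.28277025,  0.06063423]), array([ 0.5922856 , -0.40829355,  0.05581236]), array([ 0.48589647, -0.41548311,  0.02521276]), array([ 0.4865066 , -0.29005958,  0.02252936])]
[ 0.53716513 -0.34934171  0.04087026] [-3.22644704e-01 -1.40567987e-04  9.46520140e-01] 0.32852232761004707 yaw up 0.0004356742143818714
tray 2721 ((0.5524393320083618, -0.025659337639808655), (0.2675551176071167, 0.15146934986114502), 5.555601119995117) [[ 0.41195813  0.03676837]
 [ 0.42662218 -0.11398949]
 [ 0.69292057 -0.08808704]
 [ 0.6782565   0.06267082]]
```

View pics/comb.png

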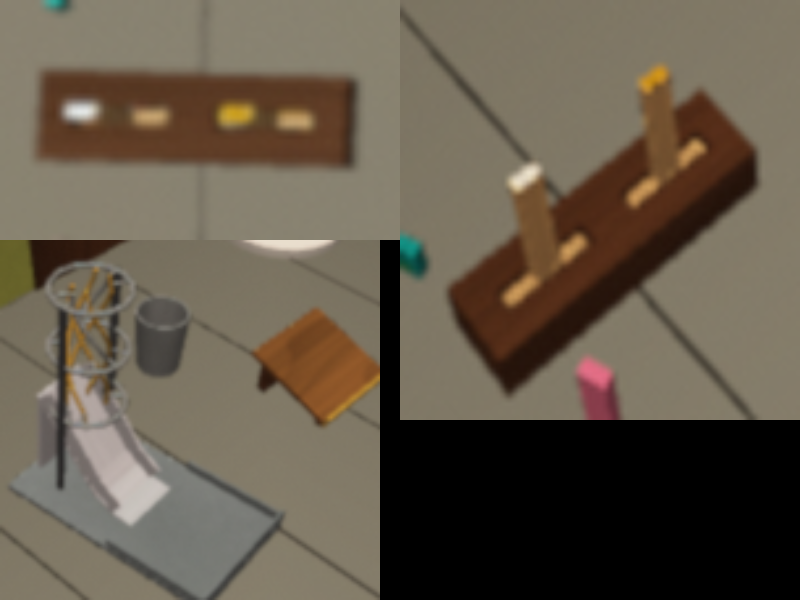

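The side crop shows bare wood facing the robot, so both pictures look away from it, towards world +x. That is also the turner's +x, so the marker can be carried over with only a small yaw change. Next I measure the stem tips and the ring.

```bash
cat > m3.py <<'E'
from h import *; from m2 import plane
def tip(n,col):
    p=np.load(n+'.npz')['p'].astype(int); r,g,b=p[...,0],p[...,1],p[...,2]
    m=((r>160)&(b>150)) if col=='w' else ((r>150)&(b<80)&(g>110))
    k=np.zeros_like(m); 
    if n=='top':k[195:240,125:200]=1
    else:k[250:320,150:225]=1
    uv=np.argwhere(m&(k>0))[:,::-1]; return uv.mean(0),len(uv)
for n in('top','side'):
    a,na=tip(n,'w');b,nb=tip(n,'y');A=plane(n,a,.109)[0];B=plane(n,b,.109)[0];d=A-B
    print(n,a,na,A,b,nb,B,np.hypot(*d[:2]),'holder yaw',np.degrees(np.arctan2(-d[0],d[1])))
for n,bx in(('top',(140,195,262,316)),('side',(115,150,238,282))):
    z=np.load(n+'.npz');P=pts(n,z['d']);m=np.zeros(z['d'].shape,bool);m[bx[0]:bx[1],bx[2]:bx[3]]=1
    m&=(P[...,2]>.245)&(P[...,2]<.285);uv=np.argwhere(m)[:,::-1]
    X=plane(n,uv,.260);h=cv2.convexHull(X[:,:2].astype(np.float32))[:,0];A=np.c_[2*h,np.ones(len(h))];s=np.linalg.lstsq(A,(h**2).sum(1),rcond=None)[0]
    print(n,len(uv),s[:2],np.sqrt(s[2]+s[0]**2+s[1]**2))
E
python3 m3.py
```

```text
top [139.5        215.28571429] 14 [0.52973509 0.38157827 0.109     ] [171.22727273 216.04545455] 22 [0.52721075 0.29399252 0.109     ] 0.08762212554495935 holder yaw -1.6508821580000048
side [167.47058824 280.41176471] 17 [0.52518391 0.38197123 0.109     ] [188.96610169 279.37288136] 59 [0.49412166 0.34608792 0.109     ] 0.04746024804823918 holder yaw -40.88097579050763
top 377 [ 0.64141862 -0.01790808] 0.04596462626567247
side 283 [ 0.63234831 -0.01094342] 0.04804973942188807
```

Call:
{"op": "step_arm", "data": {"moves": [[0, 0, -0.1, -1], [0, 0, -0.1, -1], [0, 0, -0.1, -1], [0, 0, -0.1, -1], [0, 0, -0.1, -1], [0, 0, -0.1, -1], [0, 0, -0.1, -1], [0, 0, -0.1, -1], [0, 0, -0.1, -1], [0, 0, -0.1, -1], [0, 0, -0.1, -1], [0, 0, -0.1, -0.1]], "claw": 50, "force": 40}}

```text
time: 1.6
eef_pos: [0.2316, -0.5801, 0.3028]
tool_rot: [-3.141, -0.001, 1.542]
ft_force: [-0.3, 0.1, 0.1]
opening: 0.588
gripper_force: 0.0
```

Call:
{"op": "step_arm", "data": {"moves": [[0.95, 0.26, 0, 0], [0.95, 0.26, 0, 0], [0.95, 0.26, 0, 0], [0.95, 0.26, 0, 0], [0.95, 0.26, 0, 0], [0.95, 0.26, 0, 0], [0.95, 0.26, 0, 0], [0.95, 0.26, 0, 0], [0.95, 0.26, 0, 0], [0.95, 0.26, 0, 0], [0.95, 0.26, 0, 0], [0.95, 0.26, 0, 0], [0.95, 0.26, 0, 0], [0.95, 0.26, 0, 0], [0.95, 0.26, 0, 0], [0.95, 0.26, 0, 0], [0, 0, 0, 0], [0, 0, 0, 0]]}}

```text
time: 3.85
eef_pos: [0.5067, 0.3236, 0.3026]
tool_rot: [-3.14, 0.002, 1.542]
ft_force: [0.1, 0.3, -0.5]
opening: 0.588
gripper_force: 0.0
```

Call:
{"op": "step_arm", "data": {"moves": [[0.95, 0.31, 0, 0], [0, 0, 0.9, 0], [0, 0, 0.9, 0], [0, 0, 0.5, 0], [0, 0, 0, 0], [0, 0, 0, 0], [0, 0, 0, 0]]}}

```text
time: 4.72
eef_pos: [0.5292, 0.381, 0.1683]
tool_rot: [3.137, -0.003, 1.541]
ft_force: [0.2, 0.3, 0.5]
opening: 0.585
gripper_force: 0.0
```

Run:
```python
from h import *
print(get_obs()['eef_pos'])
p,d=cap('side');q,e=cap('top')
c=np.zeros((600,800,3),np.uint8);c[:,:440]=cv2.resize(p[210:330,140:228],(440,600),interpolation=cv2.INTER_CUBIC)
c[:300,440:]=cv2.resize(q[180:255,115:205],(360,300),interpolation=cv2.INTER_CUBIC);save('close',c)
```

```text
[0.52917919 0.3809684  0.1683071 ]
```

View pics/close.png

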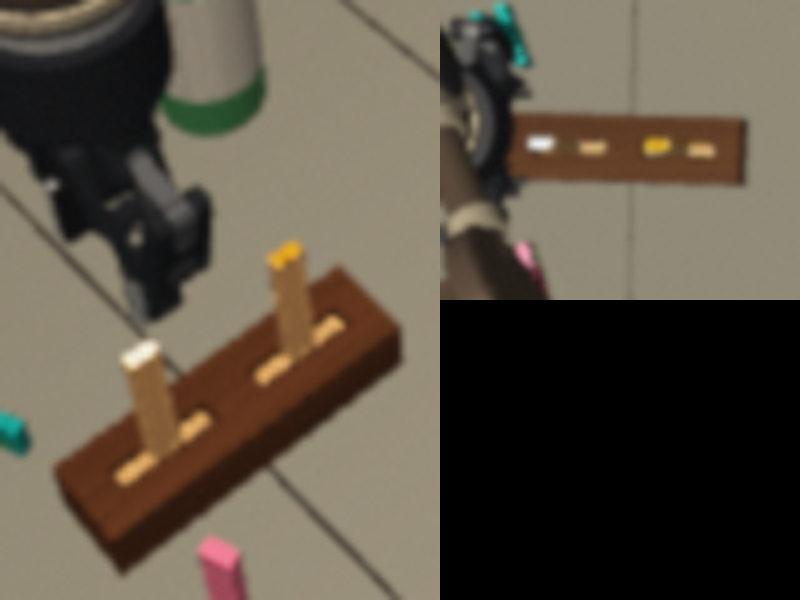

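The close look shows the gripper over the white-ended stem (side crop, tip at (142,352)), aligned within the parallax I expected. Next I descend and grip.

Call:
{"op": "step_arm", "data": {"moves": [[0, 0, 0.6, 0], [0, 0, 0.6, 0], [0, 0, 0.4, 0], [0, 0, 0, 0], [0, 0, 0, 0]]}}

```text
time: 5.45
eef_pos: [0.5286, 0.3812, 0.0709]
tool_rot: [3.139, -0.001, 1.542]
ft_force: [0.4, 0.4, -0.1]
opening: 0.585
gripper_force: 0.0
```

Call:
{"op": "step_arm", "data": {"moves": [[0, 0, 0, 0], [0, 0, 0, 0], [0, 0, 0, 0], [0, 0, 0, 0], [0, 0, 0, 0], [0, 0, 0, 0]], "claw": 0, "force": 40}}

```text
time: 6.2
eef_pos: [0.5282, 0.381, 0.0706]
tool_rot: [3.14, -0.001, 1.542]
ft_force: [-0.9, 0.9, 5.4]
opening: 0.088
gripper_force: 39.9
```

Call:
{"op": "step_arm", "data": {"moves": [[0, 0, -0.4, 0], [0, 0, -0.8, 0], [0, 0, -0.9, 0], [0, 0, -0.9, 0], [0, 0, -0.9, 0], [0, 0, -0.9, 0], [0, 0, -0.5, 0], [0, 0, 0, -0.6], [0, 0, 0, -0.57], [0, 0, 0, 0]]}}

```text
time: 7.45
eef_pos: [0.5272, 0.3802, 0.3864]
tool_rot: [-3.14, 0.001, 1.664]
ft_force: [0.2, -0.3, -1.3]
opening: 0.088
gripper_force: 39.6
```

Call:
{"op": "step_arm", "data": {"moves": [[-0.4, 0.05, 0, 0], [-0.8, 0.15, 0, 0], [-0.9, 0.15, 0, 0], [-0.9, 0.15, 0, 0], [-0.9, 0.15, 0, 0], [-0.9, 0.15, 0, 0], [-0.8, 0.15, 0, 0], [-0.6, 0.15, 0, 0], [-0.4, 0.1, 0, 0], [-0.2, 0.05, 0, 0], [0, 0, 0, 0], [0, 0, 0, 0]]}}

```text
time: 8.95
eef_pos: [0.6402, -0.0175, 0.3873]
tool_rot: [-3.141, -0.001, 1.666]
ft_force: [-0.2, 0.2, -0.9]
opening: 0.086
gripper_force: 39.6
```

Run:
```python
from h import *
o=get_obs();print(o['eef_pos'],o['tool_rot'],o['opening'])
p,d=cap('side');q,e=cap('top')
c=np.zeros((600,800,3),np.uint8);c[:,:480]=cv2.resize(p[60:210,200:320],(480,600),interpolation=cv2.INTER_CUBIC)
c[:320,480:]=cv2.resize(q[130:210,245:325],(320,320),interpolation=cv2.INTER_CUBIC);save('mouth',c)
```

```text
[ 0.64017299 -0.01745018  0.38728146] [-3.14135980e+00 -8.01019431e-04  1.66598822e+00] 0.08647743017271191
```

View pics/mouth.png

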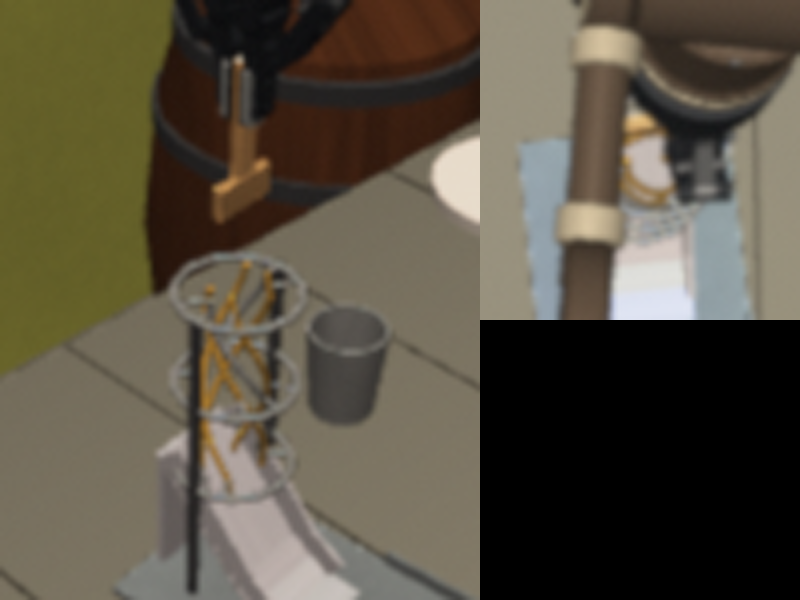

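```bash
cp side.npz side2.npz
python3 - <<'E'
from h import *; from m2 import plane
from scipy.optimize import least_squares as LS
T=get_calibration('side')
ps=[pts('side',cap('side')[1]) for _ in range(3)]
sp,sd=cap('side');Ps=pts('side',sd)
tp=np.load('top.npz')
def fit(X,x0):
    f=lambda s:np.hypot(X[:,0]-s[0],X[:,1]-s[1])-.047
    r=LS(f,x0,loss='soft_l1',f_scale=.001);k=abs(f(r.x))<.003
    return r.x,k.sum(),len(k)
hsv=cv2.cvtColor(sp,cv2.COLOR_RGB2HSV)
g=(hsv[...,1]<60)&(hsv[...,2]>90); reg=np.zeros(g.shape,bool);reg[120:146,238:280]=1
uv=np.argwhere(reg&(Ps[...,2]>.25)&(Ps[...,2]<.275))[:,::-1]
print('side img z=.26',fit(plane('side',uv,.260)[:,:2],[.64,-.018]),'depth',fit(Ps[uv[:,1],uv[:,0]],[.64,-.018]), np.median(Ps[uv[:,1],uv[:,0],2]))
# grey-edge only, restricted to grey
uv2=np.argwhere(reg&g&(Ps[...,2]>.25))[:,::-1]
print('grey',len(uv2),fit(plane('side',uv2,.260)[:,:2],[.64,-.018]))
# first top image (unoccluded) needs re-run: current top
q,e=cap('top');Pt=pts('top',e)
# marker pixels in side
m=(hsv[...,0]<25)&(hsv[...,1]>90)&(hsv[...,2]>120)&(Ps[...,2]>.315)&(Ps[...,2]<.42)&(abs(Ps[...,0]-.64)<.06)&(abs(Ps[...,1]+.018)<.06)
X=Ps[m];print('marker',len(X),X.mean(0),X.min(0),X.max(0))
Hd=X[X[:,2]<.345];St=X[X[:,2]>.352]
R_=np.array([[np.cos(.094),np.sin(.094)],[-np.sin(.094),np.cos(.094)]])
for n,Y in(('head',Hd),('stem',St)):
    L=(Y[:,:2]-[.6402,-.0175])@R_.T; print(n,len(Y),np.percentile(L,[2,10,50,90,98],axis=0).round(4).tolist(),np.percentile(Y[:,2],[2,98]))
uv=np.argwhere(m); print(uv.min(0),uv.max(0))
E
```

```text
side img z=.26 (array([ 0.63281656, -0.01601048]), np.int64(67), 261) depth (array([ 0.63687708, -0.01824217]), np.int64(82), 261) 0.25860228323517187
grey 175 (array([ 0.63386314, -0.0175154 ]), np.int64(58), 175)
marker 28 [ 0.63544888 -0.0133681   0.34735316] [ 0.63031171 -0.04051992  0.34516568] [0.64243014 0.00779064 0.35347512]Traceback (most recent call last):
  File "<stdin>", line 26, in <module>
    return _quantile_unchecked(
        a, q, axis, out, overwrite_input, method, keepdims, weights)
    return _ureduce(a,
                    func=_quantile_ureduce_func,
    ...<5 lines>...
                    overwrite_input=overwrite_input,
                    method=method)
    r = func(a, **kwargs)
    result = _quantile(arr,
                       quantiles=q,
    ...<2 lines>...
                       out=out,
                       weights=wgt)
    slices_having_nans = np.isnan(arr[-1, ...])
                                  ~~~^^^^^^^^^
IndexError: index -1 is out of bounds for axis 0 with size 0
```

```bash
cat > ov.py <<'E'
from h import *
def proj(n,X):
    c=get_calibration(n);W=np.array(c['world_from_camera']);q=(np.atleast_2d(X)-W[:3,3])@W[:3,:3]
    return np.stack([c['cx']+c['fx']*q[:,0]/-q[:,2],c['cy']+c['fy']*q[:,1]/q[:,2]],1)
def circ(x,y,z,r=.047): a=np.linspace(0,2*np.pi,80); return np.c_[x+r*np.cos(a),y+r*np.sin(a),0*a+z]
def markerpts(x,y,zb,yaw):
    # outline on the -x face
    P=[(-25,0),(25,0),(25,22),(8,22),(8,100),(-8,100),(-8,22),(-25,22),(-25,0)]
    c,s=np.cos(yaw),np.sin(yaw); return np.array([(x-.004*c-t*.001*s,y-.004*s+t*.001*c,zb+h*.001) for t,h in P])
def draw(n,img,box,k,curves):
    v0,v1,u0,u1=box;o=cv2.resize(img[v0:v1,u0:u1],None,fx=k,fy=k,interpolation=cv2.INTER_CUBIC)
    for X,col in curves:
        q=(proj(n,X)-[u0,v0]+.5)*k-.5; cv2.polylines(o,[np.round(q*8).astype(np.int32)],False,col,1,cv2.LINE_AA,3)
    return o
if __name__=='__main__':
    s=np.load('side2.npz')['p']
    a=draw('side',s,(75,150,225,295),8,[(circ(.6405,-.018,.260),(255,0,0)),(circ(.636,-.018,.260),(0,255,255)),(markerpts(.6402,-.0175,.3267,.095),(0,255,0))])
    save('ov',a); print(a.shape)
E
python3 ov.py
```

```text
(600, 560, 3)
```

View pics/ov.png

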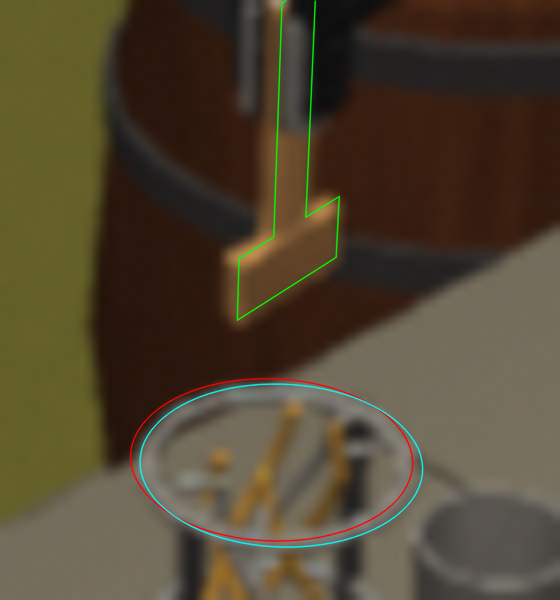

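The overlay matches the marker to within about 1 px. The ring centre falls between the two drawn circles, at x≈0.638–0.639. I'll descend to just above the mouth and compare with the rods.

Call:
{"op": "step_arm", "data": {"moves": [[0, -0.02, 0.5, 0], [0, 0, 0.32, 0], [0, 0, 0, 0], [0, 0, 0, 0], [0, 0, 0, 0]]}}

```text
time: 9.93
eef_pos: [0.64, -0.0189, 0.3396]
tool_rot: [3.139, 0.0, 1.665]
ft_force: [0.5, 0.3, -0.5]
opening: 0.085
gripper_force: 39.5
```

Run:
```python
from ov import *
o=get_obs();x,y,z=o['eef_pos'];print(x,y,z,o['tool_rot'])
s=np.mean([cap('side')[0] for _ in range(3)],0).astype(np.uint8);np.savez('side3.npz',p=s)
def slot(x,y,z,yaw=.094,w=.0065,l=.0275):
    c,sn=np.cos(yaw),np.sin(yaw);return np.array([(x+a*c-b*sn,y+a*sn+b*c,z) for a,b in((-w,-l),(w,-l),(w,l),(-w,l),(-w,-l))])
# ring score: grid search, brightness of low-saturation along 47mm circle
f=np.load('side.npz')['p']
a=draw('side',s,(100,150,232,288),12,[(slot(.639,-.018,.270),(255,0,0)),(markerpts(x,y,z-.0606,.095)[:1],(0,255,0))])
save('ov2',a);print(a.shape)
```

```text
0.6399985722300406 -0.018926966607424198 0.3395994375039001 [3.13909342e+00 4.56511931e-04 1.66466849e+00]
(600, 672, 3)
```

View pics/ov2.png

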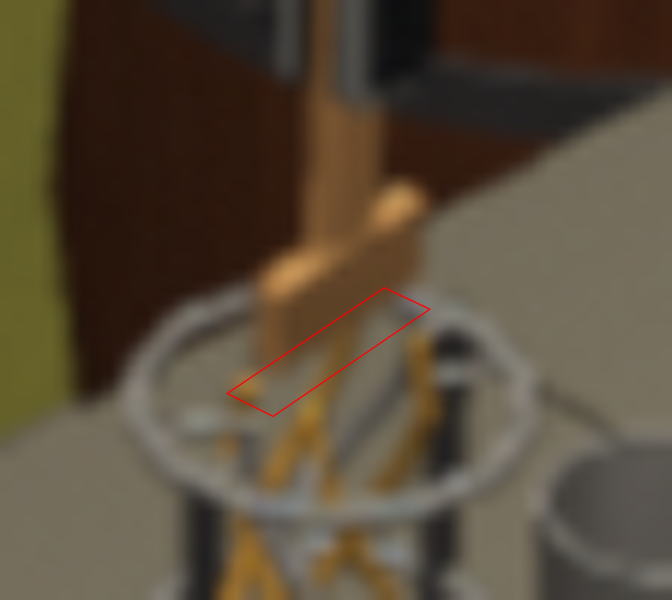

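Run:
```python
from h import *; from m2 import plane
c,s=np.cos(.094),np.sin(.094)
for z in(.27,.265):
  for uv in((252.4,132.1),(261.6,125.6),(266.9,128.3)):
    X=plane('side',[uv],z)[0]; d=X[:2]-[.640,-.018]; print(z,uv,X[:2].round(4),'rel',(d@np.array([[c,-s],[s,c]])).round(4))
```

```text
0.27 (252.4, 132.1) [0.64   0.0056] rel [0.0022 0.0235]
0.27 (261.6, 125.6) [ 0.6445 -0.0337] rel [ 0.003 -0.016]
0.27 (266.9, 128.3) [ 0.626  -0.0348] rel [-0.0155 -0.0154]
0.265 (252.4, 132.1) [6.45e-01 5.00e-04] rel [0.0067 0.0179]
0.265 (261.6, 125.6) [ 0.6496 -0.0392] rel [ 0.0076 -0.022 ]
0.265 (266.9, 128.3) [ 0.631  -0.0403] rel [-0.0111 -0.0214]
```

Run:
```python
from ov import *
for x in(.636,.638,.640):
  for y in(-.020,-.018,-.016):
    q=(proj('side',circ(x,y,.26))-[232,100]+.5)*12-.5
    print(x,y,'L R T B',q[:,0].min().round(),q[:,0].max().round(),q[:,1].min().round(),q[:,1].max().round())
# automatic: grey ring in side3, centre-line fit via ridge score
s=np.load('side3.npz')['p'];f=cv2.cvtColor(s,cv2.COLOR_RGB2HSV).astype(float);g=cv2.cvtColor(s,cv2.COLOR_RGB2GRAY).astype(float)
t=cv2.cvtColor(cv2.resize(cv2.imread('pics/top0.png'),(512,384),interpolation=cv2.INTER_AREA),cv2.COLOR_BGR2GRAY).astype(float)
sat=-cv2.cvtColor(cv2.resize(cv2.imread('pics/top0.png'),(512,384),interpolation=cv2.INTER_AREA),cv2.COLOR_BGR2HSV)[...,1].astype(float)
def sc(n,im,x,y):
    def v(r):
        q=proj(n,circ(x,y,.26,r)).astype(np.float32);return cv2.remap(im,q[:,:1],q[:,1:],cv2.INTER_LINEAR)
    return float(np.median(v(.047)-.5*v(.042)-.5*v(.052)))
for n,im,l in(('side',g,'g'),('side',-f[...,1],'sat'),('top',t,'g'),('top',sat,'sat')):
    r=sorted([(sc(n,im,x,y),round(x,4),round(y,4)) for x in np.arange(.630,.648,.001) for y in np.arange(-.026,-.009,.001)])[::-1][:5];print(n,l,r)
```

```text
0.636 -0.02 L R T B 132.0 555.0 272.0 516.0
0.636 -0.018 L R T B 125.0 549.0 276.0 520.0
0.636 -0.016 L R T B 119.0 543.0 279.0 524.0
0.638 -0.02 L R T B 126.0 549.0 269.0 512.0
0.638 -0.018 L R T B 119.0 543.0 272.0 516.0
0.638 -0.016 L R T B 113.0 537.0 275.0 520.0
0.64 -0.02 L R T B 120.0 542.0 265.0 508.0
0.64 -0.018 L R T B 113.0 536.0 269.0 512.0
0.64 -0.016 L R T B 106.0 530.0 272.0 516.0
side g [(8.15087890625, np.float64(0.636), np.float64(-0.022)), (6.601318359375, np.float64(0.635), np.float64(-0.022)), (6.263427734375, np.float64(0.635), np.float64(-0.023)), (6.25048828125, np.float64(0.636), np.float64(-0.021)), (5.88330078125, np.float64(0.637), np.float64(-0.021))]
side sat [(8.645263671875, np.float64(0.637), np.float64(-0.02)), (8.380615234375, np.float64(0.637), np.float64(-0.021)), (8.2109375, np.float64(0.638), np.float64(-0.021)), (8.107177734375, np.float64(0.637), np.float64(-0.019)), (7.7783203125, np.float64(0.638), np.float64(-0.022))]
top g [(4.05322265625, np.float64(0.637), np.float64(-0.016)), (3.88037109375, np.float64(0.642), np.float64(-0.014)), (3.726806640625, np.float64(0.643), np.float64(-0.013)), (3.405517578125, np.float64(0.638), np.float64(-0.014)), (3.3955078125, np.float64(0.642), np.float64(-0.013))]Traceback (most recent call last):
  File "<stdin>", line 15, in <module>
  File "<stdin>", line 13, in sc
  File "<stdin>", line 12, in v
  File "ov.py", line 3, in proj
    c=get_calibration(n);W=np.array(c['world_from_camera']);q=(np.atleast_2d(X)-W[:3,3])@W[:3,:3]
ValueError: time passes only in moves, steps and waits
```

Call:
{"op": "step_arm", "data": {"moves": [[0, -0.033, 0, 0], [0, 0, 0.12, 0], [0, 0, 0.12, 0], [0, 0, 0, 0], [0, 0, 0, 0]]}}

```text
time: 10.7
eef_pos: [0.6375, -0.019, 0.3236]
tool_rot: [3.141, -0.0, 1.665]
ft_force: [1.4, -0.0, -0.9]
opening: 0.088
gripper_force: 39.5
```

Call:
{"op": "step_arm", "data": {"moves": [[0, 0.01, 0.1, 0], [0, 0, 0.09, 0], [0, 0, 0, 0], [0, 0, 0, 0], [0, 0, 0, 0]]}}

```text
time: 11.32
eef_pos: [0.6377, -0.019, 0.3124]
tool_rot: [-3.141, 0.0, 1.665]
ft_force: [0.3, -0.5, -0.8]
opening: 0.089
gripper_force: 39.5
```

Run:
```python
from ov import *
o=get_obs();print(o['eef_pos'],o['ft_force'],o['ft_torque'])
s=cap('side')[0]
save('in',draw('side',s,(95,145,232,288),12,[]))
```

```text
[ 0.6377406  -0.01897807  0.31243052] [ 0.33425151 -0.49519517 -0.75801302] [-0.00378038 -0.16019388  0.01392906]
```

View pics/in.png

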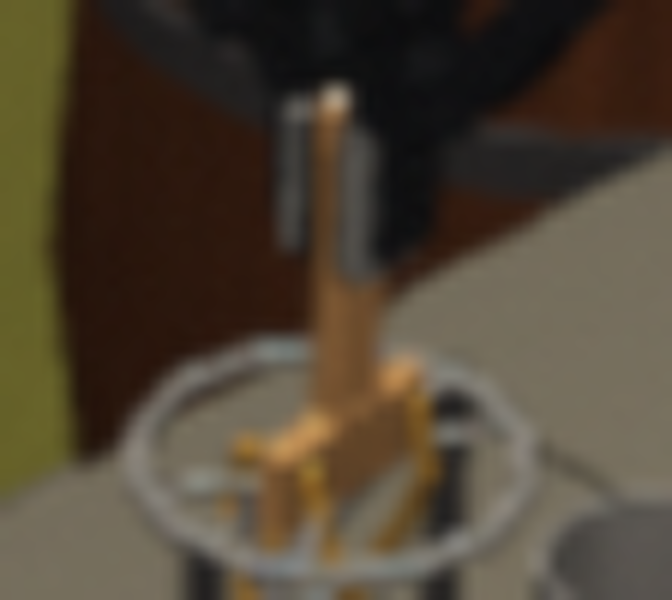

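The head sits between the rods (front rods at (315,460) and (420,400), back rod at (245,445)) with no side force. Releasing now.

Call:
{"op": "step_arm", "data": {"moves": [[0, 0, 0, 0], [0, 0, 0, 0], [0, 0, 0, 0], [0, 0, 0, 0]], "claw": 50}}

```text
time: 11.88
eef_pos: [0.6378, -0.0189, 0.3123]
tool_rot: [-3.142, -0.0, 1.665]
ft_force: [0.1, -0.3, -0.1]
opening: 0.588
gripper_force: 0.0
```

Call:
{"op": "step_arm", "data": {"moves": [[0, 0, -0.3, 0], [0, 0, -0.6, 0], [-0.6, 0, 0, 0], [-0.9, 0, 0, 0], [-0.9, 0, 0, 0], [-0.9, 0, 0, 0], [-0.6, 0, 0, 0], [0, 0, 0, 0], [0, 0, 0, 0], [0, 0, 0, 0], [0, 0, 0, 0], [0, 0, 0, 0], [0, 0, 0, 0], [0, 0, 0, 0]]}}

```text
time: 13.62
eef_pos: [0.6598, -0.2518, 0.3663]
tool_rot: [-3.142, -0.0, 1.665]
ft_force: [-0.5, -0.2, -0.2]
opening: 0.584
gripper_force: 0.0
```

Run:
```python
from h import *
s=cap('side')[0];t=cap('top')[0];print(get_obs()['eef_pos'])
c=np.zeros((600,800,3),np.uint8);c[:,:400]=cv2.resize(t[145:265,245:325],(400,600),interpolation=cv2.INTER_CUBIC)
c[:,400:]=cv2.resize(s[115:265,220:340],(400,500),interpolation=cv2.INTER_CUBIC)[:600] if 0 else cv2.resize(s[115:265,230:330],(400,600),interpolation=cv2.INTER_CUBIC);save('tray',c)
```

```text
[ 0.6597695  -0.25195583  0.3662075 ]
```

View pics/tray.png

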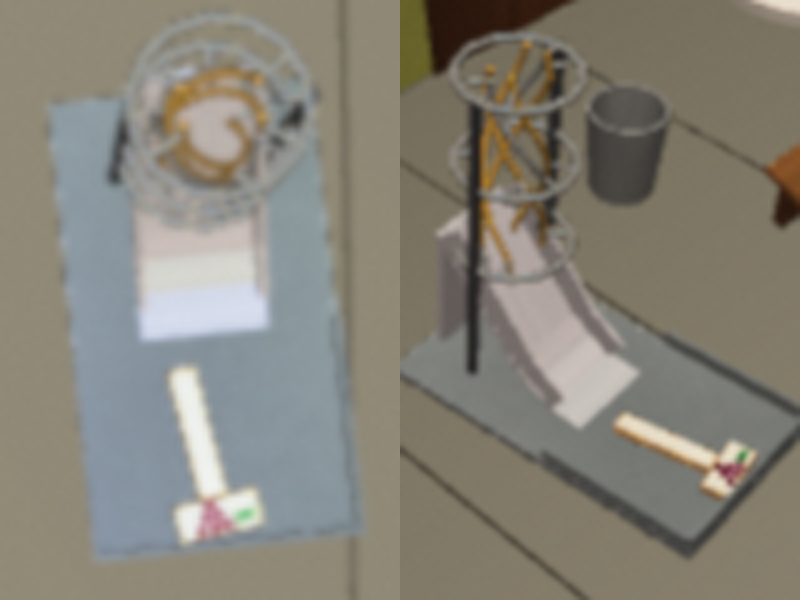

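The marker lies in the tray picture up, with its head towards the robot (top crop: stem end (184,370), head end (219,530)). Next I measure its pose.

```bash
cat > tr.py <<'E'
from h import *; from m2 import plane
def meas(n,z,reg):
    p=np.load(n+'.npz')['p'];h=cv2.cvtColor(p,cv2.COLOR_RGB2HSV).astype(int)
    m=((h[...,0]<40)|(h[...,0]>150))&(p.max(2)>120)&((p[...,0].astype(int)-p[...,2])>8)
    uv=np.argwhere(m)[:,::-1];X=plane(n,uv,z)[:,:2]
    k=(X[:,0]>reg[0])&(X[:,0]<reg[1])&(X[:,1]>reg[2])&(X[:,1]<reg[3]);X=X[k].astype(np.float32)
    img=np.zeros(p.shape[:2],np.uint8);img[uv[k][:,1],uv[k][:,0]]=1
    nl,l,st,_=cv2.connectedComponentsWithStats(img);b=1+np.argmax(st[1:,4]);X=plane(n,np.argwhere(l==b)[:,::-1],z)[:,:2].astype(np.float32)
    (c,s,a)=cv2.minAreaRect(X);v=np.linalg.svd(X-X.mean(0),full_matrices=False)[2][0];v*=-np.sign(v[0])
    print(n,len(X),'rect c',np.round(c,4),np.round(s,4),round(a,1),'mean',X.mean(0).round(4),'head dir deg',np.degrees(np.arctan2(v[1],v[0])).round(1))
if __name__=='__main__':
    for n in('top','side'): meas(n,.015,(.42,.545,-.1,.03))
E
python3 tr.py
```

```text
top 148 rect c [ 0.4728 -0.0319] [0.1031 0.0486] 3.2 mean [ 0.4566 -0.0267] head dir deg -168.0
side 310 rect c [ 0.471  -0.0258] [0.1042 0.0564] 10.3 mean [ 0.4621 -0.0244] head dir deg -164.9
```

Run:
```python
from m2 import *
for n,a,b in(('top',(281.5,218.3),(288.7,251.2)),('side',(284.8,220.3),(315.6,233))):
    A,B=plane(n,[a,b],.015); d=(B-A)[:2]; print(n,A[:2],B[:2],np.hypot(*d),np.degrees(np.arctan2(d[1],d[0])),'center',(A+B)[:2]/2)
```

```text
top [ 0.52251172 -0.01550016] [ 0.42543843 -0.03565133] 0.09914279279200093 -168.27269338567223 center [ 0.47397508 -0.02557575]
side [ 0.51404789 -0.01017323] [ 0.421092 -0.037224] 0.09681189062818503 -163.77465760551027 center [ 0.46756995 -0.02369861]
```

Call:
{"op": "step_arm", "data": {"moves": [[0, 0, 0, 1], [0, 0, 0, 1], [0, 0, 0, 1], [0, 0, 0, 1], [0, 0, 0, 1], [0, 0, 0, 1], [0, 0, 0, 1], [0, 0, 0, 1], [0, 0, 0, 1], [0, 0, 0, 1], [0, 0, 0, 1], [0, 0, 0, 1], [0, 0, 0, 1], [0, 0, 0, 0.73]]}}

```text
time: 15.48
eef_pos: [0.6598, -0.252, 0.3662]
tool_rot: [-3.142, 0.0, 0.224]
ft_force: [1.1, -0.3, -0.2]
opening: 0.585
gripper_force: 0.0
```

Call:
{"op": "step_arm", "data": {"moves": [[-0.38, -0.73, 0, 0], [-0.38, -0.73, 0, 0], [-0.38, -0.73, 0, 0], [-0.38, -0.73, 0, 0], [-0.38, -0.73, 0, 0], [-0.38, -0.73, 0, 0], [0, 0, 0.8, 0], [0, 0, 0.9, 0], [0, 0, 0.9, 0], [0, 0, 0.9, 0], [0, 0, 0.6, 0], [0, 0, 0.3, 0], [0, 0, 0, 0], [0, 0, 0, 0]]}}

```text
time: 17.23
eef_pos: [0.4684, -0.0269, 0.1033]
tool_rot: [3.141, -0.002, 0.227]
ft_force: [0.1, -0.4, 0.4]
opening: 0.581
gripper_force: 0.0
```

Run:
```python
from h import *
s=cap('side')[0];t=cap('top')[0];o=get_obs();print(o['eef_pos'],o['tool_rot'],o['time'])
c=np.zeros((600,800,3),np.uint8);c[:,:400]=cv2.resize(t[165:285,255:335],(400,600),interpolation=cv2.INTER_CUBIC)
c[:,400:]=cv2.resize(s[155:275,260:340],(400,600),interpolation=cv2.INTER_CUBIC);save('abv',c)
```

```text
[ 0.46875017 -0.02685524  0.10371519] [ 3.14050257e+00 -2.84398258e-03  2.26833017e-01] 17.325
```

View pics/abv.png

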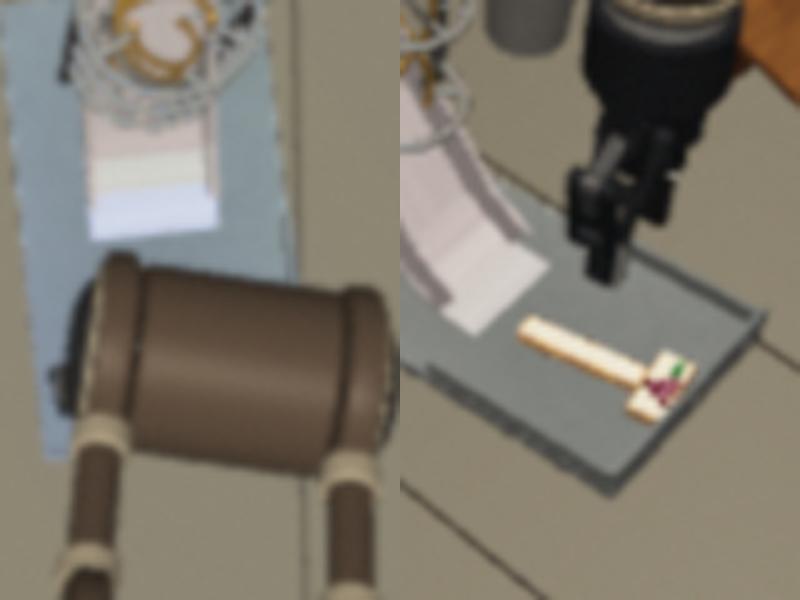

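The fingers straddle the stem above the tray (side crop: marker stem (525,325) to head (660,385)), as planned. Next I go down.

Call:
{"op": "step_arm", "data": {"moves": [[0, 0, 0.5, 0], [0, 0, 0.5, 0], [0, 0, 0.2, 0], [0, 0, 0, 0], [0, 0, 0, 0]]}}

```text
time: 17.95
eef_pos: [0.4687, -0.0268, 0.0314]
tool_rot: [3.141, -0.002, 0.227]
ft_force: [-0.2, -0.5, -0.5]
opening: 0.588
gripper_force: 0.0
```

Call:
{"op": "step_arm", "data": {"moves": [[0, 0, 0.2, 0], [0, 0, 0.14, 0], [0, 0, 0, 0], [0, 0, 0, 0]]}}

```text
time: 18.45
eef_pos: [0.4673, -0.0266, 0.0097]
tool_rot: [-3.141, 0.0, 0.227]
ft_force: [0.6, 1.0, 0.4]
opening: 0.585
gripper_force: 0.0
```

Call:
{"op": "step_arm", "data": {"moves": [[0, 0, 0, 0], [0, 0, 0, 0], [0, 0, 0, 0], [0, 0, 0, 0], [0, 0, 0, 0], [0, 0, 0, 0]], "claw": 0, "force": 25}}

```text
time: 19.2
eef_pos: [0.4678, -0.0267, 0.0102]
tool_rot: [3.141, -0.001, 0.227]
ft_force: [-0.1, 0.1, 3.6]
opening: 0.175
gripper_force: 27.2
```

Call:
{"op": "step_arm", "data": {"moves": [[0, 0, -0.3, 0], [0, 0, -0.6, 0], [0, 0, -0.6, 0], [0, 0, -0.6, 0], [0, 0, 0, 0.8], [0, 0, 0, 0.8], [0, 0, 0, 0.57], [0, 0, 0, 0]]}}

```text
time: 20.2
eef_pos: [0.4666, -0.0266, 0.1352]
tool_rot: [-3.141, 0.001, 0.0]
ft_force: [0.1, 0.0, 0.2]
opening: 0.178
gripper_force: 26.8
```

Call:
{"op": "step_arm", "data": {"moves": [[0.05, 0.37, 0, 0], [0.12, 0.7, 0, 0], [0.15, 0.8, 0, 0], [0.15, 0.8, 0, 0], [0.15, 0.8, 0, 0], [0.12, 0.7, 0, 0], [0.1, 0.6, 0, 0], [0.08, 0.4, 0, 0], [0, 0.2, 0, 0], [0, 0, 0, 0], [0, 0, 0, 0], [0, 0, 0, 0]]}}

```text
time: 21.7
eef_pos: [0.5224, -0.3477, 0.1358]
tool_rot: [-3.141, 0.0, 0.001]
ft_force: [0.6, 0.8, -1.0]
opening: 0.172
gripper_force: 26.7
```

Run:
```python
from h import *
o=get_obs();x,y,z=o['eef_pos'];print(o['eef_pos'],o['tool_rot'],o['opening'])
for n in('side','top'):
    p,d=cap(n);P=pts(n,d);pi=p.astype(int)
    m=(abs(P[...,2]-z-.004)<.012)&(abs(P[...,0]-x)<.09)&(abs(P[...,1]-y)<.05)&(pi[...,0]>110)
    X=P[m];print(n,len(X))
    if len(X)>10:
        print(X.mean(0),np.percentile(X,[1,99],axis=0).round(4).tolist())
        v=np.linalg.svd(X[:,:]-X.mean(0),full_matrices=False)[2][0];print(v)
        w=(pi.min(2)>150)&m;print('white',P[w].mean(0) if w.any() else None,w.sum())
```

```text
[ 0.52236692 -0.34770092  0.13580289] [-3.14101272e+00  4.47441161e-04  8.01695857e-04] 0.17243945913983838
side 167
[ 0.50840992 -0.34373894  0.1386939 ] [[0.4721, -0.3684, 0.1308], [0.5724, -0.3216, 0.1444]]
[-0.99982163  0.01521164  0.01119415]
white [ 0.52057778 -0.34634553  0.14004939] 57
top 279
[ 0.51589404 -0.34620496  0.14286034] [[0.4804, -0.3709, 0.1365], [0.5765, -0.323, 0.1485]]
[-0.99992497  0.0018522   0.01210873]
white [ 0.51903045 -0.34838612  0.1431163 ] 169
```

Call:
{"op": "step_arm", "data": {"moves": [[0.03, 0, 0.4, 0], [0, 0, 0.5, 0], [0, 0, 0.3, 0], [0, 0, 0.1, 0], [0, 0, 0, 0], [0, 0, 0, 0]], "force": 20}}

```text
time: 22.55
eef_pos: [0.5252, -0.3495, 0.0591]
tool_rot: [3.14, -0.002, -0.0]
ft_force: [-0.4, -0.1, -0.8]
opening: 0.177
gripper_force: 26.8
```

Call:
{"op": "step_arm", "data": {"moves": [[0, 0, 0.04, 0], [0, 0, 0.04, 0], [0, 0, 0.04, 0], [0, 0, 0, 0]]}}

```text
time: 23.05
eef_pos: [0.5243, -0.3491, 0.0507]
tool_rot: [3.141, -0.0, -0.0]
ft_force: [-0.8, -0.5, 1.2]
opening: 0.177
gripper_force: 27.2
```

Contact is just beginning, so I press on gently.

Call:
{"op": "step_arm", "data": {"moves": [[0, 0, 0.04, 0], [0, 0, 0.04, 0], [0, 0, 0.04, 0], [0, 0, 0, 0], [0, 0, 0, 0]]}}

```text
time: 23.68
eef_pos: [0.5242, -0.3487, 0.0433]
tool_rot: [-3.141, 0.0, -0.0]
ft_force: [-0.8, -0.1, 1.1]
opening: 0.177
gripper_force: 27.2
```

Call:
{"op": "step_arm", "data": {"moves": [[0, 0, 0, 0], [0, 0, 0, 0], [0, 0, 0, 0], [0, 0, 0, 0], [0, 0, 0, 0]], "claw": 45}}

```text
time: 24.3
eef_pos: [0.5243, -0.3488, 0.0435]
tool_rot: [-3.142, 0.0, -0.0]
ft_force: [0.3, 1.0, 0.3]
opening: 0.527
gripper_force: 0.0
```

Call:
{"op": "step_arm", "data": {"moves": [[0, 0, -0.2, 0], [0, 0, -0.5, 0], [0, 0, -0.8, 0], [0, 0, -0.8, 0], [0, 0, -0.8, 0], [0, 0.6, -0.5, 0], [0, 0.9, 0, 0], [0, 0.9, 0, 0], [0, 0.6, 0, 0], [0, 0, 0, 0], [0, 0, 0, 0]]}}

```text
time: 25.68
eef_pos: [0.5241, -0.5283, 0.2597]
tool_rot: [-3.141, -0.0, -0.001]
ft_force: [0.0, 0.4, -0.3]
opening: 0.526
gripper_force: 0.0
```

```bash
cat > fin.py <<'E'
from h import *
o=get_obs();print(o['eef_pos'],o['time'])
c0=np.array([.536,-.349,.040]);t=.33
M=np.array([[np.cos(t),0,np.sin(t)],[0,1,0],[-np.sin(t),0,np.cos(t)]])
for n in('side','top'):
    p,d=cap(n);E=(pts(n,d)-c0)@M.T;pi=p.astype(int);h=cv2.cvtColor(p,cv2.COLOR_RGB2HSV)
    b=(abs(E[...,0])<.065)&(abs(E[...,1])<.07)&(abs(E[...,2])<.03)
    w=b&(pi[...,0]>150)&(pi[...,2]>110); bd=b&(h[...,1]>120)&(h[...,0]<20)
    brass=b&(pi[...,0]>165)&(pi[...,2]<110)&(E[...,0]<-.045)
    X=E[w];B=E[bd]
    print(n,len(X),'white',X.mean(0).round(4),np.percentile(X,[1,99],axis=0).round(4).tolist(),'board z',np.median(B[:,2]).round(4),'brass x',np.median(E[brass][:,0]) if brass.any() else None)
    S=X[X[:,0]>-.03]
    if len(S)>5: print(' axis deg',np.degrees(np.polyfit(S[:,0],S[:,1],1)[0]).round(1),'tilt deg',np.degrees(np.polyfit(X[:,0],X[:,2],1)[0]).round(1),'stem y',S[:,1].mean(),'dark-red',(b&(pi[...,0]-pi[...,1]>40)&(h[...,0]>150)).sum())
E
python3 fin.py
```

```text
[ 0.52411826 -0.52825711  0.25973665] 25.675
side 145 white [-0.0212 -0.0009  0.0064] [[-0.0601, -0.0297, -0.003], [0.0383, 0.0243, 0.011]] board z -0.001 brass x -0.06205433902878173
 axis deg -2.7 tilt deg -0.9 stem y -0.0013443024642702743 dark-red 8
top 262 white [-0.0153 -0.0005  0.0081] [[-0.056, -0.0274, -0.0024], [0.0424, 0.0238, 0.0136]] board z 0.0004 brass x -0.05994850408077713
 axis deg -0.1 tilt deg -0.4 stem y -0.0009457911360347041 dark-red 8
```

Measured on the board: the marker is flat, picture up, spans −60 to +39 mm against the lip, is centred, and its yaw is within 3°. Handing in.

```bash
python3 -c "from bench import *; print(finish_job())"
```

```text
the job is handed in; nothing more can be done
None
```

The job is handed in at about 26 s of the 58 s allowed; no verdict came back, but my last camera measurements show the white marker at rest flat on the easel, picture up, head against the brass lip, centred within about 2 mm and within 3° of straight down the slope.

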